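# Swap the sherd in the toggle hold-down jig

## Task

The sherd held in the jig has had its sample cut and the next one is waiting on a foam rest. Lift the red handle to open the toggle clamp fully, lay the finished sherd on the empty foam rest, then lay the waiting sherd lengthwise and centred on the jig's rubber bed with one end close up to the back stop and its other end sticking out over the front, and push the handle down over centre until it locks and the pad holds the sherd. The sherds are brittle, so keep their hollow side up and set them down without dropping them, and leave the tape roll, the spring clamp and the dark sherd where they are.

Things in the scene. Friction and masses are not known exactly. Their poses are not given: they have to be found in the camera images.
- jig: Grey base plate 222 x 90 x 10 mm fixed to the desk; on it a rubber-faced bed and a zinc toggle clamp with a red handle. Origin on the desk top under the arm's pivot; x runs along the plate towards the bed (the locked handle lies on the -x side), y across, z up. Plate x -95 to 127 mm. With the arm fully open nothing stands above the bed; arm and pad then rise to z 160 over x -15 to 30.
- bed_centre (a point): Point on the bed's black rubber face straight under the clamp's pad: jig x 95, y 0, z 24 mm; axes as the jig's. The face covers jig x 50 to 122, y -18 to 18, at z 24, on an aluminium block 40 mm wide, so a sherd overhangs both sides. A 100 mm sherd that touches the back stop has its centre near jig x 100 and sticks out some 28 mm beyond the bed's front edge.
- stop_face (a point): Middle of the top edge of the back stop's face: aluminium wall 52 mm wide across the bed's inner end, face at jig x 50, top at z 36 (12 mm above the bed); axes as the jig's.
- clamp_arm (a joint): Angle of the clamping arm, rad: 0 when locked on a sherd, 0.77 half open, 1.6 at its open stop (fully open: over 1.2). It moves with the handle through the linkage and carries a spring-cushioned spindle with a red rubber pad (6 mm of spring travel, about 20 N on a sherd when locked).
- clamp_handle (a joint): Angle between handle and arm, rad: 0 locked on its stop, 0.06 at dead centre, 2.98 fully open (the handle's own rise plus the arm's angle). Locked only below 0.035; above dead centre the pad's spring throws it up again. At the grip, about 5 N lifts it off its stop, up to 7 N pushes it over centre; elsewhere friction holds it where left and 2 to 3 N moves it.
- handle_grip (a point): Point on the axis of the red dipped grip, 35 mm from the handle's free end. The grip is 92 mm long, 20 mm wide (along jig y) and 15 mm thick; locked it lies nearly level, about 90 mm above the desk. It can be pinched across its width from above and may turn between the fingers. Axes: the handle's, parallel to the jig's when locked.
- clamp_pivot (a point): Pivot of the clamping arm, jig x 0, y 0, z 52 mm; axes as the jig's. As the handle rises, up and towards the bed, handle_grip runs through these points of the jig's frame, as rise in rad: x, z in mm: 0: -129, 92 (locked); 0.07: -128, 101 (dead centre); 0.2: -125, 119; 0.4: -119, 144; 0.6: -112, 166; 0.8: -101, 182; 1.0: -84, 191; 1.2: -63, 195; 1.38: -43, 192 (open stop).
- clamp_pad: The red rubber pad under the clamping arm's tip, 22 mm across; origin at the centre of its underside.
- sampled_centre (a point): Middle of the finished sherd, 7 mm above its underside: a pale grey-beige pottery fragment 101 x 58 x 19 mm, about 66 g, held in the clamp at the start. x is its long axis, y its width (about 50 mm between the edges at the middle), z up out of its hollow side. The wall is 11 mm thick at the middle; the ends curve up to 19 mm. Edges are rough, pinch across the middle.
- sampled_sherd: The same finished sherd; origin under its middle, at the level of its underside; axes as at its centre.
- next_centre (a point): Middle of the waiting sherd, 7 mm above its underside: a grey pottery fragment 100 x 43 x 20 mm, about 52 g, lying on one foam rest. x is its long axis, y its width (about 40 mm between the edges at the middle), z up out of its hollow side. The wall is 11 mm thick at the middle; the ends curve up to 20 mm. It may go into the jig either end first.
- next_sherd: The same waiting sherd; origin under its middle, at the level of its underside; axes as at its centre.
- rest_a_top (a point): Centre of the upper face of the foam rest on which the waiting sherd lies: charcoal foam slab 110 (x) x 150 (y) x 8 mm, fixed. The two rests are alike.
- rest_b_top (a point): Centre of the upper face of the other, empty foam rest (110 (x) x 150 (y) x 8 mm, fixed), where the finished sherd goes.
- masking_tape: Roll of masking tape lying flat, 107 mm across, 24 mm high; bystander. Origin at its underside.
- clamp_far_b: Black spring clamp with blue jaw tips lying flat, 144 x 104 x 26 mm; bystander.
- sherd_m3: Nearly black sherd 99 x 89 x 19 mm lying on the desk; bystander.

How it is judged:
By the outcome, as a careful person would: the job done as asked, in the order asked, and still so for the second after the job is handed in, with the robot touching nothing.
It also fails if it takes over 72 s, if anything falls off the work surface, if the arm or the gripper's body presses on something with over 40 N, if the wrist force passes 120 N, or if a joint passes its speed limit or range.

## Robot

A 7-joint arm with a two-finger parallel gripper is mounted at the origin on a cart in front of the work surface, level with it; the furniture and walls round the work are solid. World frame = base frame: x ahead of the robot, y to its left, z up, the work surface at z = 0. Lengths are in m, angles in rad, forces in N, time in s.
With the tool pointing down it reaches from about 0.4 to 0.85 m from the base axis. Payload 6.9 kg.
Tool frame: the origin (TCP) lies midway between the tips of the shut fingers; the grasp point (between the pads) lies behind it (ctrl.pinch_z is the z of the grasp point in the tool frame, in m); z points along the fingers, y is the line along which they close (so a half turn about z gives the same grasp; the last joint's range is limited). The gripper opens to 85 mm and grips with 20 to 120 N. Pads are 22 mm wide; open, the fingers measure 114 mm over their backs; the gripper's body (76 mm by 85 mm) begins 54 mm behind the grasp point. The pads swing forward as they close: fully open they stand 13 mm farther back than shut.
Start: joints at [1.246, 0.507, -0.238, 1.5, 0.126, 1.149, -0.155], TCP at [0.26, -0.568, 0.198] pointing down, gripper open.
Joint ranges: [-3.08, 3.08], [-0.24, 2.05], [-1.43, 1.35], [0, 2.5], [-1.52, 4.66], [0.17, 1.96], [-2.89, 2.89]. Speed limits (rad/s): [2.39, 2.39, 3.14, 3.14, 3.14, 3.14, 3.14].

## Interface

Orientations are given as a unit quaternion [w, x, y, z].
In Python, from station import ctrl, get_state, vision, ticket, models gives the robot as it stands. Calls block until the motion is done:
- ctrl.movep(position, orientation): joint-space move of the TCP to a pose.
- ctrl.movel(position, frame=None, max_speed=0.15): straight line of the TCP; frame=None keeps the orientation; max_speed is the mean speed in m/s.
- ctrl.set_joints(angles): joint-space move.
- ctrl.ungrasp() and ctrl.close_gripper(force=None): open the fingers fully, or close them until they stop; force is the grip in N (None keeps the last).
- ctrl.pause(seconds).
- ctrl.ik(position, orientation): joint angles nearest the present ones, or None.
- get_state(): the state.
- vision.grab_frame(name): name is "scene" or "side" or "wrist"; returns (picture, depth): 400x640x3 uint8, blue, green, red; 400x640 float32, m along the optical axis (not along the pixel's ray), 0 where there is no reading.
- vision.camera_info(name): a dict with "mtx" (3x3 intrinsics, pixels), "dist_coeffs" ([k1, k2, p1, p2, k3] as OpenCV has them; the pictures are not rectified), "R" (3x3) and "t" (3): a world point X has camera coordinates R X + t; the wrist camera has in their place "hand_eye" (4x4, takes a point from camera to tool coordinates, whose origin is the TCP and whose axes are the flange's). Camera axes: x right, y down, z forward; pixel columns grow to the right and rows downward; lengths in m; the calibration is good to about 2 mm. A picture is of the moment at which its call begins: read the wrist's pose just before it. camera_info takes no time and is no camera call.
A pose or a line that the arm cannot do raises ctrl.Unreachable and nothing moves.
- ticket.close_job(): hands the job in; it is judged then, once.
Trained networks look in the newest picture that a camera, given by its name, has taken for a name from the list of things; names that differ only in an ending like _2 or _b are one class to them, and where a whole thing is asked for, a point or a joint stands for the part that bears it (a point fixed in the world has none). Each returns a list of dicts, best first, with "p" (0 to 1); they miss things now and then, are a little off and sometimes report something else, mostly with a low value. They report only what shows in the picture. A call takes as long as a camera call.
- models.recognise(camera, target): "point" ([column, row] in pixels, amid what is visible of it).
- models.masks_of(camera, target): "mask" (400x640 bool, what is visible of it) and "point" ([column, row] in pixels, amid what is visible of it).
The state is a dict: "time": time; "qpos": joint angles; "qd": joint speeds; "tau": joint torques, N m; "tcp_pos": TCP position; "eef_rot": TCP orientation; "contact_force": force on the tool from outside, world axes, zero at the start; "wrist_torque": the same for the moment, N m; "width": finger opening in m; "gripper_force": force on a finger pad.
Only numpy, scipy, OpenCV 4.12 (cv2) and the standard library are available. Lean on these libraries where they do the work, as an engineer would, in place of code of your own. Each camera call takes 0.05 s, during which the arm holds its last target. There are 200 camera calls.

## Working session

There is one attempt and no reset: what is moved stays moved. The work goes in short steps, each a Python script; the robot and the scene stay as the last script left them, time stands still between calls to the robot, and variables do not carry over. Pictures are saved under pics/ and viewed, at most 10 in all, crops included, and the job is handed in when it is done.

```bash
ls; mkdir -p pics
cat > h.py <<'E'
import numpy as np, cv2
from station import ctrl,get_state,vision,ticket,models
from scipy.spatial.transform import Rotation as Rn
def cam(n):
    i=vision.camera_info(n); K=np.array(i["mtx"]);d=np.array(i["dist_coeffs"])
    if "R" in i: R=np.array(i["R"]);t=np.array(i["t"]); return K,d,R.T,-R.T@t
    s=get_state(); q=s["eef_rot"]; T=np.eye(4);T[:3,:3]=Rn.from_quat(np.roll(q,-1)).as_matrix();T[:3,3]=s["tcp_pos"]
    M=T@np.array(i["hand_eye"]); return K,d,M[:3,:3],M[:3,3]
def cloud(n):
    c=cam(n); im,dp=vision.grab_frame(n); K,d,R,t=c
    v,u=np.mgrid[0:400,0:640]; p=cv2.undistortPoints(np.stack([u,v],-1).reshape(-1,1,2).astype(float),K,d).reshape(400,640,2)
    P=np.concatenate([p*dp[...,None],dp[...,None]],-1)@R.T+t; P[dp<=0]=np.nan
    return im,P
def quat(yaw,tilt=0):
    # tool down, tool y axis at world angle yaw (x axis = ...)
    y=np.array([np.cos(yaw),np.sin(yaw),0]);z=np.array([0,0,-1.]);x=np.cross(y,z)
    q=Rn.from_matrix(np.stack([x,y,z],1)).as_quat(); return np.roll(q,1)
E
python3 - <<'E'
from h import *
s=get_state();print(s["time"],s["tcp_pos"],s["eef_rot"],s["width"],ctrl.pinch_z)
for c in ["scene","side"]:
    im,P=cloud(c);cv2.imwrite(f"pics/{c}0.png",im);np.save(f"{c}0.npy",P)
    print(c,cam(c)[3])
    for n in ["jig","clamp_handle","clamp_pad","sampled_sherd","next_sherd","rest_a_top","rest_b_top","masking_tape","clamp_far_b","sherd_m3"]:
        for r in models.masks_of(c,n)[:2]:
            m=r["mask"]; Q=P[m];Q=Q[~np.isnan(Q[:,0])]
            if len(Q)<5: print(n,r["p"],r["point"],len(Q));continue
            md=np.median(Q,0);xy=Q[:,:2].astype(np.float32)
            print(n,round(r["p"],2),np.round(r["point"]),m.sum(),md.round(3),np.percentile(Q,[3,97],axis=0).round(3).tolist(),cv2.minAreaRect(xy))
E
```

```text
pics
0.0 [ 0.26014131 -0.56767547  0.19672931] [-8.67769015e-04  9.76991976e-01  2.13274201e-01 -2.03271530e-04] 0.08514660306925372 -0.0187
scene [-0.18604527  0.54372486  0.82069011]
jig 0.95 [369. 218.] 1757 [ 0.458 -0.098  0.029] [[0.424, -0.24, 0.002], [0.491, 0.016, 0.09]] ((0.48473313450813293, -0.1564226746559143), (0.11878672242164612, 0.3894650638103485), 13.065924644470215)
clamp_handle 0.61 [394. 190.] 225 [ 0.473 -0.197  0.088] [[0.466, -0.261, 0.077], [0.486, -0.103, 0.093]] ((0.474945068359375, -0.18176043033599854), (0.022883042693138123, 0.17626897990703583), 4.167123794555664)
clamp_pad 0.6 [352. 184.] 286 [ 0.631 -0.17   0.014] [[0.601, -0.202, 0.005], [0.675, -0.142, 0.018]] ((0.644096314907074, -0.17258721590042114), (0.06870134174823761, 0.09582220017910004), 83.34583282470703)
sampled_sherd 0.73 [341. 228.] 233 [0.458 0.012 0.034] [[0.44, -0.03, 0.029], [0.484, 0.045, 0.041]] ((0.4645388126373291, 0.0019971467554569244), (0.051566265523433685, 0.08071791380643845), 25.811376571655273)
next_sherd 0.54 [259. 269.] 337 [0.463 0.276 0.017] [[0.427, 0.25, 0.011], [0
[... 2992 characters left out ...]
651241064071655), (0.10809498280286789, 0.1103866696357727), 40.57997131347656)
clamp_far_b 0.66 [350. 300.] 757 [0.435 0.495 0.023] [[0.406, 0.42, 0.002], [0.502, 0.548, 0.029]] ((0.4454200267791748, 0.48571258783340454), (0.10048644989728928, 0.14094515144824982), 14.306180000305176)
clamp_far_b 0.62 [342. 252.] 249 [0.459 0.276 0.019] [[0.426, 0.237, 0.007], [0.495, 0.304, 0.026]] ((0.455814391374588, 0.2669951021671295), (0.06058617681264877, 0.09249117970466614), 63.226837158203125)
sherd_m3 0.45 [300. 179.] 186 [ 0.633 -0.164  0.014] [[0.601, -0.204, 0.004], [0.677, -0.136, 0.021]] ((0.6365535855293274, -0.1796456277370453), (0.0862838551402092, 0.08085745573043823), 75.84457397460938)
```

Run:
```python
from h import *
a=cv2.imread("pics/scene0.png")[130:350,150:470];b=cv2.imread("pics/side0.png")[130:330,230:450]
cv2.imwrite("pics/v1.png",cv2.resize(a,None,fx=2.5,fy=2.5,interpolation=2))
print(vision.camera_info("wrist")["hand_eye"],vision.camera_info("wrist")["mtx"])
# fit the grip axis & plate
for c in ["scene","side"]:
    P=np.load(c+"0.npy"); Q=P[~np.isnan(P[...,0])]
    k=(abs(Q[:,0]-.47)<.08)&(Q[:,1]>-.26)&(Q[:,1]<.06)
    pl=Q[k&(abs(Q[:,2]-.01)<.003)]; print("plate",cv2.minAreaRect(pl[:,:2].astype(np.float32)),len(pl))
    g=Q[k&(Q[:,2]>.07)&(Q[:,1]<-.1)]; print("grip",g.mean(0),g.min(0),g.max(0),np.polyfit(g[:,1],g[:,0],1),len(g))
```

```text
[[-1.53324712e-03 -9.64121481e-01 -2.65456999e-01  6.84250205e-02]
 [ 9.99998760e-01 -1.38300444e-03 -7.52893786e-04 -4.91857407e-04]
 [ 3.58752863e-04 -2.65457824e-01  9.64122407e-01 -1.75710752e-01]
 [ 0.00000000e+00  0.00000000e+00  0.00000000e+00  1.00000000e+00]] [[277.85963629   0.         315.96555701]
 [  0.         277.85963629 198.01064948]
 [  0.           0.           1.        ]]
plate ((0.4690360128879547, -0.08530230820178986), (0.09172146022319794, 0.2213597297668457), 3.534435510635376) 438
grip [ 0.47309212 -0.18029844  0.08531244] [ 0.46121058 -0.25832715  0.07034859] [ 0.49139069 -0.10062763  0.09435317] [-0.05709004  0.46279888] 281
plate ((0.4683253765106201, -0.07002907991409302), (0.08943092823028564, 0.2531595528125763), 3.8191938400268555) 263
grip [ 0.47568577 -0.17738667  0.08769284] [ 0.4599162  -0.25924327  0.0731294 ] [ 0.49022638 -0.10008561  0.09791413] [-0.06860056  0.46351694] 106
```

View pics/v1.png

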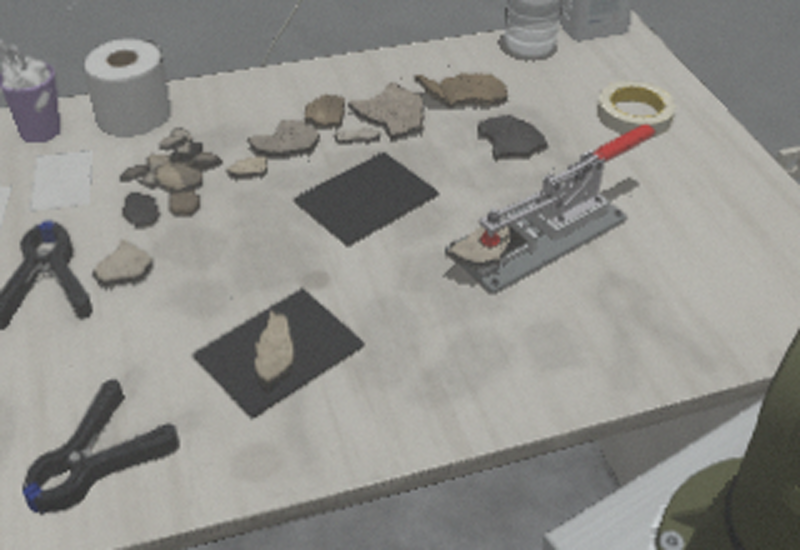

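```bash
cat >> h.py <<'E'
O=np.array([0.470,-0.101]);YAW=np.radians(3.5)
try: O=np.load("O.npy");YAW=float(np.load("Y.npy"))
except Exception: pass
def J(x,y,z):
    a=YAW+np.pi/2; u=np.array([np.cos(a),np.sin(a)]);v=np.array([-u[1],u[0]])
    return np.r_[O+u*x/1000+v*y/1000,z/1000]
def tcp(p): return np.asarray(p)+[0,0,ctrl.pinch_z]   # tool down: TCP for a grasp point
def T(): 
    s=get_state();print("t %.2f"%s["time"],s["tcp_pos"].round(4),"w %.4f"%s["width"],"F",np.round(s["contact_force"],1),"g",np.round(s["gripper_force"],1))
E
python3 - <<'E'
from h import *
ctrl.movep(J(-10,0,270),quat(YAW));T()
im,P=cloud("wrist");cv2.imwrite("pics/w1.png",im);np.save("w1.npy",P)
Q=P[~np.isnan(P[...,0])]
k=(abs(Q[:,0]-.47)<.08)
pl=Q[k&(abs(Q[:,2]-.0095)<.003)&(Q[:,1]>-.22)&(Q[:,1]<.06)];print("plate",cv2.minAreaRect(pl[:,:2].astype(np.float32)),len(pl))
g=Q[k&(Q[:,2]>.075)&(Q[:,1]<-.17)];print("grip",g.mean(0),g.min(0),g.max(0),np.polyfit(g[:,1],g[:,0],1),len(g))
for n in ["handle_grip","sampled_sherd","clamp_pad"]:
    for r in models.masks_of("wrist",n)[:1]:
        q=P[r["mask"]];q=q[~np.isnan(q[:,0])];print(n,r["p"],r["point"],np.median(q,0),cv2.minAreaRect(q[:,:2].astype(np.float32)))
E
```

```text
t 2.94 [ 0.4705 -0.1125  0.2696] w 0.0853 F [ 0.8 -0.6 -0.1] g 0.0
plate ((0.4717552661895752, -0.08656570315361023), (0.08982864767313004, 0.22287069261074066), 3.7850494384765625) 3952
grip [ 0.48051857 -0.21579663  0.09022873] [ 0.46643457 -0.26605672  0.0812324 ] [ 0.49271771 -0.1704833   0.09407237] [-0.06389024  0.46673127] 881
handle_grip 0.93 [322.3, 235.6] [ 0.47807164 -0.19888173  0.08980415] ((0.4780682325363159, -0.1794184446334839), (0.018878651782870293, 0.17244699597358704), 3.712350606918335)
sampled_sherd 0.61 [319.8, 75.5] [0.4665135  0.01325953 0.03495013] ((0.464605450630188, 0.0031961649656295776), (0.05456378683447838, 0.09732744842767715), 10.583660125732422)
clamp_pad 0.42 [316.5, 92.4] [ 0.46663616 -0.01066336  0.08043168] ((0.4668741524219513, -0.011030558496713638), (0.008267618715763092, 0.012276521883904934), 3.4868526458740234)
```

View pics/w1.png

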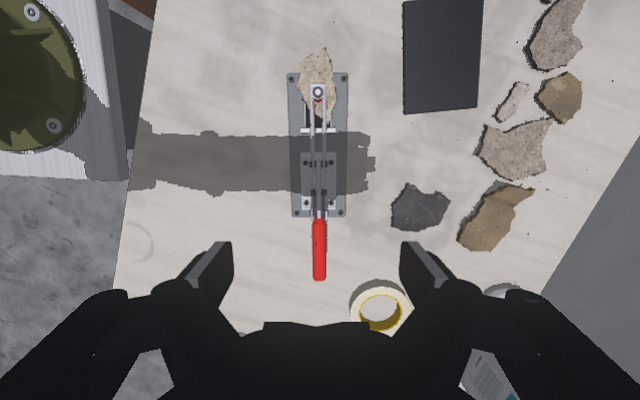

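```bash
python3 - <<'E'
import numpy as np
y=np.radians(3.72);u=np.array([-np.sin(y),np.cos(y)]);np.save("O.npy",np.array([.4717,-.0866])-.016*u);np.save("Y.npy",y)
E
python3 - <<'E'
from h import *
print(O,YAW)
ctrl.movep(tcp(J(-129,0,150)),quat(YAW))
ctrl.movel(tcp(J(-129,0,92)));T()
ctrl.close_gripper(30);T()
for x,z in [(-119,144),(-101,182),(-63,195),(-41,192)]:
    ctrl.movel(tcp(J(x,0,z)),max_speed=.12);T()
im,P=cloud("scene");cv2.imwrite("pics/s1.png",cv2.resize(im[150:270,290:450],None,fx=4,fy=4))
E
```

```text
[ 0.47273809 -0.10256629] 0.06492624817418906
t 4.44 [ 0.4822 -0.2306  0.0746] w 0.0856 F [0.2 0.9 0.4] g 0.0
t 5.21 [ 0.4811 -0.2313  0.0732] w -0.0003 F [ 0.1 -0.6 -0.3] g 0.0
t 5.80 [ 0.4802 -0.2216  0.125 ] w 0.0002 F [-1.3  0.4  0.7] g 0.0
t 6.30 [ 0.479  -0.2037  0.1629] w -0.0003 F [0.9 0.1 0.1] g 0.0
t 6.78 [ 0.477  -0.1648  0.1766] w 0.0002 F [ 1.  -0.   0.3] g 0.0
t 7.12 [ 0.4753 -0.1436  0.1732] w 0.0002 F [-0.2  0.3 -0.2] g 0.0
```

View pics/s1.png

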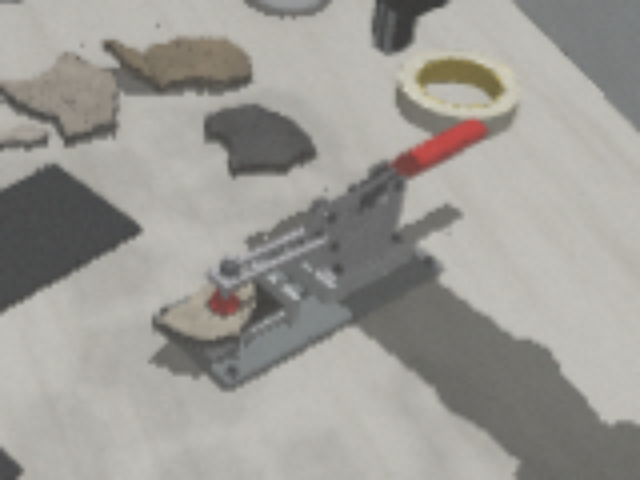

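Run:
```python
from h import *
print(get_state()["eef_rot"],quat(YAW))
ctrl.ungrasp()
ctrl.movep(tcp(J(-125,0,140)),quat(YAW))
ctrl.movel(tcp(J(-125,0,84)));T()
a=vision.grab_frame("wrist")[0]; s=vision.grab_frame("side")[0]
ctrl.close_gripper(40);T()
b=vision.grab_frame("wrist")[0]
cv2.imwrite("pics/c.png",np.vstack([np.hstack([a[::1,120:520],b[:,120:520]])[100:],cv2.resize(s[130:230,240:440],(800,300))[:,:800]]))
```

```text
[ 6.51639153e-05  6.83831435e-01  7.29639975e-01 -2.64629084e-04] [0.         0.68378336 0.72968508 0.        ]
t 8.96 [ 0.4816 -0.2265  0.0661] w 0.0852 F [0.3 0.2 0.3] g 0.0
t 9.82 [ 0.4808 -0.2273  0.0652] w -0.0001 F [-1.1 -0.2 -0.7] g 0.0
```

View pics/c.png

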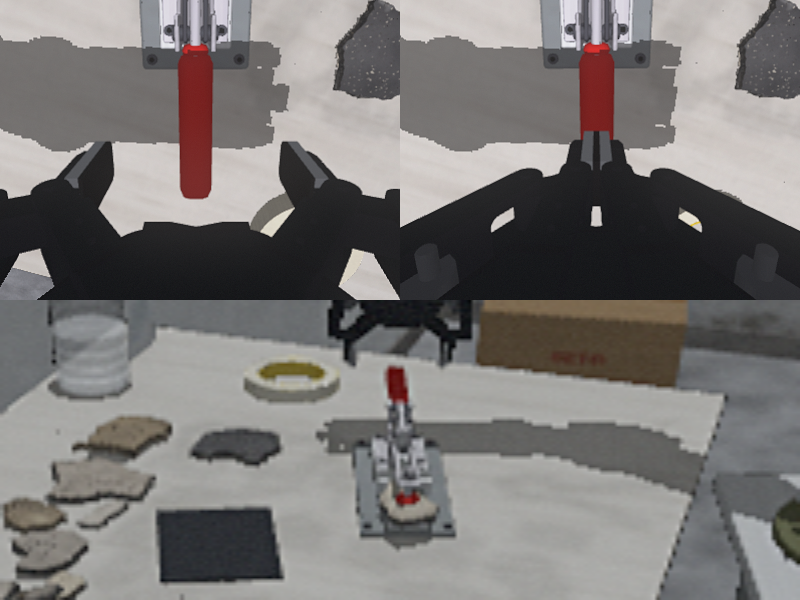

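Run:
```python
from h import *
T()
for c in ["side","scene","wrist"]:
    im,P=cloud(c); 
    dark=(im.max(2)<70)
    Q=P[dark];Q=Q[~np.isnan(Q[:,0])]
    k=(abs(Q[:,0]-.48)<.05)&(abs(Q[:,1]+.23)<.06)&(Q[:,2]>.03)
    Q=Q[k]; 
    if len(Q)>0: print(c,len(Q),Q.min(0),Q.max(0)); lo=Q[Q[:,2]<np.percentile(Q[:,2],15)]; print(lo.mean(0))
    R=P[(im[...,2]>100)&(im[...,1]<60)];R=R[~np.isnan(R[:,0])];R=R[(abs(R[:,0]-.48)<.05)&(R[:,1]<-.1)]
    if len(R):print("red",c,len(R),R.mean(0),R.min(0),R.max(0))
```

```text
t 9.88 [ 0.4808 -0.2273  0.0653] w -0.0000 F [0.3 0.3 0.5] g 0.0
side 1991 [ 0.43003079 -0.27494149  0.10354826] [ 0.52996203 -0.17040885  0.55616604]
[ 0.47911976 -0.21846774  0.17231685]
red side 4 [ 0.47207916 -0.19715292  0.09050012] [ 0.46886417 -0.22695596  0.08941303] [ 0.47750457 -0.18051643  0.09251122]
scene 3198 [ 0.43003475 -0.26648882  0.10927036] [ 0.52884137 -0.17219914  0.56112802]
[ 0.47676434 -0.21768479  0.17767984]
red scene 1 [ 0.47671352 -0.18616897  0.09167448] [ 0.47671352 -0.18616897  0.09167448] [ 0.47671352 -0.18616897  0.09167448]
wrist 44773 [ 0.43000053 -0.23848152  0.08173289] [ 0.52999953 -0.17008964  0.20233963]
[ 0.48111087 -0.21994934  0.14637435]
red wrist 2848 [ 0.47997718 -0.19596615  0.08924143] [ 0.46928815 -0.23788599 -0.00160791] [ 0.49799122 -0.17030121  0.10607183]
```

Run:
```python
from h import *
for c in ["side","scene","wrist"]:
    im,P=cloud(c); g=im.astype(int)
    gray=(im.max(2)<150)&(g.max(2)-g.min(2)<25)
    k=gray&(abs(P[...,0]-.48)<.04)&(abs(P[...,1]+.225)<.06)&(P[...,2]>.097)
    Q=P[k];Q=Q[np.argsort(Q[:,2])]; print(c,len(Q));print(Q[:12:2].round(4).tolist())
    if c=="wrist":
        for v in (228,232,236,240,250,260): print(v,im[v,317],P[v,[308,313,317,322]].round(3).tolist())
```

```text
side 2069
[[0.4738, -0.2218, 0.1027], [0.4699, -0.2234, 0.1066], [0.4782, -0.2195, 0.1083], [0.4907, -0.2239, 0.1101], [0.4742, -0.2107, 0.1131], [0.4824, -0.2097, 0.1133]]
scene 3466
[[0.4796, -0.2198, 0.0995], [0.4806, -0.2202, 0.1025], [0.472, -0.2202, 0.1042], [0.4677, -0.2241, 0.1054], [0.4756, -0.2188, 0.1062], [0.4771, -0.2197, 0.1087]]
wrist 36128
[[0.4847, -0.2156, 0.1032], [0.4762, -0.216, 0.1034], [0.4868, -0.2153, 0.1035], [0.4815, -0.2156, 0.1036], [0.4831, -0.2155, 0.1037], [0.4751, -0.2159, 0.1038]]
228 [ 30  32 122] [[0.477, -0.219, 0.091], [0.479, -0.218, 0.091], [0.482, -0.218, 0.091], [0.485, -0.218, 0.092]]
232 [30 30 30] [[0.477, -0.216, 0.104], [0.479, -0.216, 0.104], [0.482, -0.216, 0.104], [0.484, -0.215, 0.104]]
236 [35 35 36] [[0.477, -0.216, 0.109], [0.479, -0.216, 0.109], [0.481, -0.216, 0.109], [0.484, -0.215, 0.109]]
240 [31 31 33] [[0.477, -0.216, 0.114], [0.479, -0.216, 0.114], [0.481, -0.216, 0.114], [0.484, -0.215, 0.115]]
250 [31 30 32] [[0.477, -0.216, 0.125], [0.48, -0.216, 0.125], [0.481, -0.215, 0.127], [0.484, -0.216, 0.125]]
260 [31 31 31] [[0.478, -0.216, 0.134], [0.48, -0.215, 0.135], [0.481, -0.216, 0.135], [0.483, -0.215, 0.135]]
```

```bash
cat >> h.py <<'E'
OFF=.037  # real fingertips lie 37 mm behind the reported TCP (seen by all three cameras)
def tcp(p): return np.asarray(p)+[0,0,ctrl.pinch_z-OFF]
E
python3 - <<'E'
from h import *
ctrl.movel(tcp(J(-127,0,128)))
ctrl.ungrasp()
ctrl.movel(tcp(J(-129,0,90)));T()
ctrl.close_gripper(30);T()
if get_state()["width"]>.01:
  for x,z in [(-119,142),(-101,180),(-63,193),(-41,190)]:
    ctrl.movel(tcp(J(x,0,z)),max_speed=.12);T()
s=vision.grab_frame("side")[0];w=vision.grab_frame("wrist")[0]
cv2.imwrite("pics/d.png",np.vstack([cv2.resize(s[110:230,260:420],(640,480))[:300],w[:300]]))
E
```

```text
t 11.61 [ 0.4809 -0.231   0.0341] w 0.0856 F [ 0.  -0.2  0.5] g 0.0
t 12.22 [ 0.4815 -0.2315  0.0346] w 0.0191 F [1.4 0.1 0.7] g 35.9
t 12.81 [ 0.4807 -0.2205  0.0861] w 0.0192 F [1.9 3.8 0.9] g 35.7
t 13.31 [ 0.4796 -0.2038  0.1244] w 0.0194 F [0.3 0.7 5.7] g 36.0
t 13.79 [ 0.4772 -0.1668  0.1383] w 0.0193 F [-2.3 -1.7 18. ] g 36.7
t 14.12 [ 0.4755 -0.1433  0.1348] w 0.0190 F [-2.2  2.  14.5] g 38.3
```

View pics/d.png

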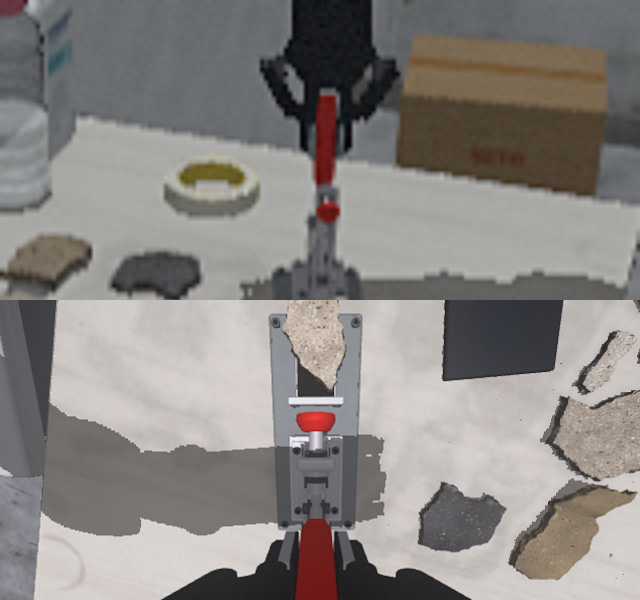

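```bash
cat >> h.py <<'E'
def sherd(name,zlo,zhi,c,r=.075):
    im,P=cloud("wrist"); ms=models.masks_of("wrist",name)
    out=[]
    for m in ms:
        Q=P[m["mask"]];Q=Q[~np.isnan(Q[:,0])];Q=Q[(Q[:,2]>zlo)&(Q[:,2]<zhi)&(np.hypot(Q[:,0]-c[0],Q[:,1]-c[1])<r)]
        if len(Q)<100: continue
        q=Q[:,:2].astype(np.float32); (cx,cy),(w,h),a=cv2.minAreaRect(q)
        a=np.radians(a)+(np.pi/2 if h>w else 0); a=a%np.pi      # long-axis heading
        e=np.array([np.cos(a),np.sin(a)]);n=np.array([-e[1],e[0]]);d=q-[cx,cy]
        print(name,round(m["p"],2),len(Q),"c",np.round([cx,cy],4),"LxW",round(max(w,h),4),round(min(w,h),4),"heading deg",round(np.degrees(a),1),"z",np.percentile(Q[:,2],[2,50,98]).round(4))
        for s in (-.03,-.02,-.01,0,.01,.02,.03):
            k=abs(d@e-s)<.003; t=(d@n)[k]
            if len(t): print("  s",s,"edges",t.min().round(4),t.max().round(4),"zmid",np.median(Q[k][abs(t)<.006,2]).round(4))
        out.append((np.array([cx,cy]),a))
    return im,P,out
E
python3 - <<'E'
from h import *
ctrl.ungrasp();ctrl.movel(tcp(J(-41,0,260)));T()
ctrl.movep(J(95,0,190),quat(YAW));T()
im,P,o=sherd("sampled_sherd",.02,.06,J(97,0,0)[:2]);cv2.imwrite("pics/e.png",im)
print("expected centre",J(100,0,0))
a=models.masks_of("wrist","rest_b_top")
E
```

```text
t 15.49 [ 0.475  -0.1437  0.2038] w 0.0857 F [-0.4  0.1 -0.8] g 0.0
t 16.10 [ 0.466  -0.0075  0.1892] w 0.0855 F [-0.  -0.5 -0.6] g 0.0
expected centre [ 0.46625003 -0.00277699  0.        ]
```

View pics/e.png

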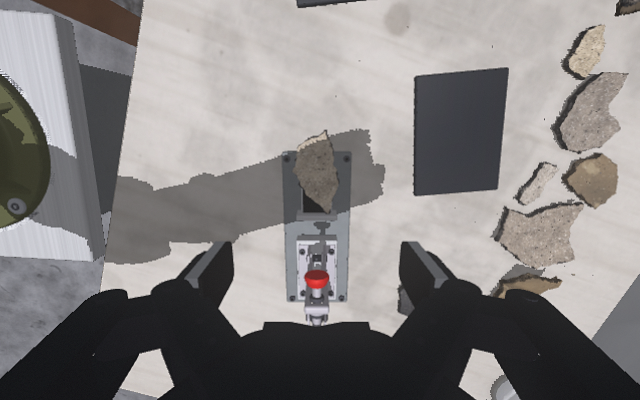

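```bash
cat >> h.py <<'E'
def seg(P,zlo,zhi,c,r=.068,extra=None):
    Q=P.reshape(-1,3);Q=Q[~np.isnan(Q[:,0])];k=(Q[:,2]>zlo)&(Q[:,2]<zhi)&(np.hypot(Q[:,0]-c[0],Q[:,1]-c[1])<r)
    if extra is not None:k&=extra(Q)
    Q=Q[k];q=Q[:,:2].astype(np.float32); (cx,cy),(w,h),a=cv2.minAreaRect(q)
    a=(np.radians(a)+(np.pi/2 if h>w else 0))%np.pi
    e=np.array([np.cos(a),np.sin(a)]);n=np.array([-e[1],e[0]]);d=q-[cx,cy]
    print(len(Q),"c",np.round([cx,cy],4),"LxW",round(max(w,h),4),round(min(w,h),4),"heading",round(np.degrees(a),1),"z",np.percentile(Q[:,2],[2,50,98]).round(4))
    for s in np.arange(-.04,.041,.01):
        k=abs(d@e-s)<.003; t=(d@n)[k]
        if len(t): print("  s %.2f"%s,"edges",t.min().round(4),t.max().round(4),"zmid",np.median(Q[k][abs(t-t.mean())<.006,2]).round(4))
    return np.array([cx,cy]),a,Q
E
python3 - <<'E'
from h import *
im,P=cloud("wrist");np.save("e.npy",P)
u=J(1,0,0)[:2]-J(0,0,0)[:2];u/=np.linalg.norm(u)
c,a,Q=seg(P,.0275,.06,J(97,0,0)[:2],extra=lambda Q:(Q[:,:2]-O)@u>.0515)
v=np.array([-u[1],u[0]]);L=(Q[:,:2]-O)
print("jig x",(L@u).min(),(L@u).max(),"jig y",(L@v).min(),(L@v).max())
rb=P.reshape(-1,3);rb=rb[(abs(rb[:,2]-.008)<.003)&(abs(rb[:,0]-.638)<.075)&(abs(rb[:,1]-.057)<.1)]
print(cv2.minAreaRect(rb[:,:2].astype(np.float32)),len(rb))
for z in (.014,.02,.03): print(ctrl.ik(tcp([.638,.057,z]),quat(YAW)),ctrl.ik(tcp([.465,.276,z]),quat(np.radians(-25))))
E
```

```text
2428 c [ 0.4644 -0.0008] LxW 0.0995 0.053 heading 104.1 z [0.0311 0.0339 0.0395]
  s -0.04 edges -0.0131 0.0034 zmid 0.0391
  s -0.03 edges -0.0186 0.0103 zmid 0.0363
  s -0.02 edges -0.0255 0.0173 zmid 0.0342
  s -0.01 edges -0.0265 0.0228 zmid 0.0327
  s 0.00 edges -0.0259 0.0224 zmid 0.0322
  s 0.01 edges -0.0243 0.0265 zmid 0.0327
  s 0.02 edges -0.0256 0.0209 zmid 0.0334
  s 0.03 edges -0.0263 0.0176 zmid 0.0348
  s 0.04 edges -0.0229 0.0118 zmid 0.0368
jig x 0.05404491276488272 0.15458899236260495 jig y -0.026710906879873413 0.029360347585189257
((0.6425068378448486, 0.05530020594596863), (0.11036397516727448, 0.15070980787277222), 8.62015438079834) 10695
[ 0.23149613  0.85566498 -0.62794808  1.6988632   0.65932329  0.80969315
 -0.63877265] [-0.29852622  0.71805355 -0.44061727  1.97849579  0.55220851  0.56441122
 -1.5560561 ]
[ 0.23367514  0.84790216 -0.63185243  1.69580811  0.65139563  0.8190975
 -0.63237017] [-0.29323763  0.70906454 -0.4485027   1.9751576   0.54384915  0.57716614
 -1.54875528]
[ 0.237272    0.83510231 -0.63828542  1.6903545   0.63837297  0.83497197
 -0.62183012] [-0.28444036  0.69426258 -0.46153524  1.96921189  0.53018866  0.59853612
 -1.53685757]
```

Run:
```python
from h import *
P=np.load("e.npy");a=np.radians(104.1);e=np.array([np.cos(a),np.sin(a)]);n=np.array([-e[1],e[0]]);c=np.array([.4644,-.0008])
Q=P.reshape(-1,3);Q=Q[~np.isnan(Q[:,0])];d=Q[:,:2]-c;k=(abs(d@e)<.009)&(abs(d@n)<.03)&(Q[:,2]>.026);t=(d@n)[k]
for s in np.arange(-.027,.028,.006):
    b=abs(t-s)<.003;print("n %.3f z %.4f"%(s,np.median(Q[k][b,2]) if b.any() else np.nan))
yaw=np.radians(12); g=c+n*-.002
ctrl.movep(tcp([*g,.10]),quat(yaw))
ctrl.movel(tcp([*g,.043]),max_speed=.1);T()
ctrl.close_gripper(25);T()
im,P=cloud("wrist");cv2.imwrite("pics/f.png",im);np.save("f.npy",P)
```

```text
n -0.027 z 0.3155
n -0.021 z 0.3195
n -0.015 z 0.3066
n -0.009 z 0.3106
n -0.003 z 0.3112
n 0.003 z 0.3103
n 0.009 z 0.3036
n 0.015 z 0.3012
n 0.021 z 0.3183
n 0.027 z 0.3179
t 17.65 [ 4.669e-01 -3.000e-04 -1.200e-02] w 0.0856 F [-0.3 -0.3 -0.1] g 0.0
t 18.07 [ 4.669e-01 -4.000e-04 -1.180e-02] w 0.0532 F [-0.7 -0.3  8.3] g 24.5
```

View pics/f.png

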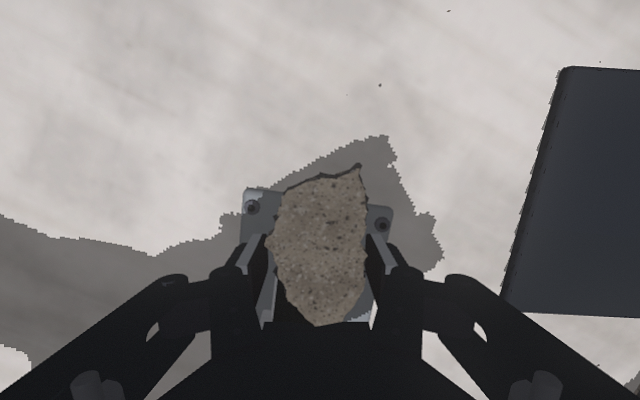

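Run:
```python
from h import *
P=np.load("f.npy")
for r in ((225,250,225,245),(225,250,390,412),(240,320,262,275)):
    q=P[r[0]:r[1],r[2]:r[3]].reshape(-1,3);q=q[q[:,2]>.016];print(np.percentile(q[:,2],[0,5,20]).round(4),q[q[:,2].argmin()].round(4))
p=get_state()["tcp_pos"].copy()
ctrl.movel(p+[0,0,.006],max_speed=.03);T()
ctrl.movel(p+[0,0,.05],max_speed=.08);T()
c,P2=cloud("side");cv2.imwrite("pics/g0.png",cv2.resize(c[140:220,290:400],None,fx=5,fy=5));
im,P=cloud("wrist");cv2.imwrite("pics/g.png",np.vstack([im[100:330,150:470],c[150:250,240:560]]))
```

```text
[0.0319 0.0324 0.0338] [ 0.4294 -0.0005  0.0319]
[0.0326 0.0334 0.0349] [0.504  0.0149 0.0326]
[0.0161 0.0176 0.0193] [ 0.4474 -0.0547  0.0161]
t 18.51 [ 0.4671 -0.0005 -0.0056] w 0.0529 F [-0.6  0.1  0.2] g 26.3
t 19.21 [ 0.4668 -0.0006  0.038 ] w 0.0530 F [ 0.6  0.4 -0.7] g 26.3
```

View pics/g.png

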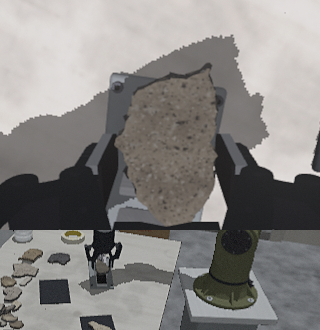

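```bash
cat >> h.py <<'E'
def setdown(xy,z0,zmin,q,thr=2.5):
    ctrl.movel([*xy,z0],max_speed=.08)
    f0=np.mean([get_state()["contact_force"][2] for _ in range(3)]);z=z0
    while z>zmin:
        z-=.001;ctrl.movel([*xy,z],max_speed=.02)
        f=get_state()["contact_force"][2]
        if f-f0>thr: break
    print("down z",z,"dF",f-f0);T()
E
python3 - <<'E'
from h import *
q=quat(np.radians(6.6));xy=[.641,.056]
p=get_state()["tcp_pos"]
ctrl.movel([p[0],p[1],.06])
ctrl.movep([*xy,.04],q);T()
setdown(xy,-.0245,-.031,q)
ctrl.ungrasp();T()
ctrl.movel([*xy,.06]);T()
# look at the waiting sherd
ctrl.movep([.466,.245,.17],quat(YAW));T()
im,P=cloud("wrist");np.save("n.npy",P);cv2.imwrite("pics/n.png",im)
seg(P,.0115,.05,[.464,.276],r=.065)
E
```

```text
t 20.37 [0.6395 0.0557 0.0389] w 0.0531 F [-0.4 -0.4 -0.9] g 26.4
down z -0.028500000000000004 dF 7.5981822492681905
t 22.32 [ 0.6412  0.056  -0.0276] w 0.0533 F [-1.4 -0.6  7.3] g 26.7
t 22.75 [ 0.6409  0.056  -0.0287] w 0.0853 F [-0.2  0.9  0.3] g 0.0
t 23.49 [0.6405 0.0557 0.0593] w 0.0858 F [-0.3  0.3 -0.3] g 0.0
t 24.57 [0.4671 0.2435 0.1692] w 0.0855 F [-0.2 -0.2  0.4] g 0.0
2159 c [0.4631 0.2753] LxW 0.0981 0.0415 heading 150.3 z [0.0153 0.0184 0.0248]
  s -0.04 edges -0.0106 0.0121 zmid 0.023
  s -0.03 edges -0.0129 0.0142 zmid 0.0201
  s -0.02 edges -0.0172 0.0152 zmid 0.0183
  s -0.01 edges -0.0207 0.0183 zmid 0.017
  s 0.00 edges -0.0205 0.0195 zmid 0.0166
  s 0.01 edges -0.0205 0.0207 zmid 0.017
  s 0.02 edges -0.0207 0.0191 zmid 0.0183
  s 0.03 edges -0.0195 0.0141 zmid 0.0208
  s 0.04 edges -0.016 0.0058 zmid 0.0237
```

Run:
```python
from h import *
yaw=np.radians(60.3);c=[.4631,.2753]
ctrl.movep(tcp([*c,.08]),quat(yaw));print(get_state()["qpos"].round(2))
ctrl.movel(tcp([*c,.027]),max_speed=.1);T()
ctrl.close_gripper(25);T()
p=get_state()["tcp_pos"].copy()
ctrl.movel([*c,p[2]+.07],max_speed=.1);T()
g=J(102.5,0,0)[:2]
ctrl.movep([*g,.05],quat(YAW));T();print(get_state()["qpos"].round(2))
c2,_=cloud("scene");im,P=cloud("wrist");np.save("h.npy",P)
cv2.imwrite("pics/h.png",np.vstack([im[100:400,160:480],cv2.resize(c2[140:250,300:420],(320,293))]))
Q=P.reshape(-1,3);Q=Q[~np.isnan(Q[:,0])]
# held sherd: height band around the fingertips
seg(P,.075,.108,g,r=.06)
```

```text
[-0.07  0.7  -0.81  1.93  0.69  0.82 -0.22]
t 25.96 [ 0.4634  0.2756 -0.0282] w 0.0851 F [ 0.   0.6 -0.3] g 0.0
t 26.45 [ 0.4638  0.2755 -0.0272] w 0.0405 F [-1.8 -1.9 13.9] g 30.2
t 27.32 [0.4629 0.2749 0.0424] w 0.0406 F [-0.4  0.2 -1. ] g 25.3
t 28.38 [0.4666 0.0015 0.0501] w 0.0405 F [ 0.6  0.2 -0.9] g 25.3
[ 0.39  0.52 -0.65  2.1   0.5   0.68 -0.52]
10643 c [0.4699 0.0038] LxW 0.0771 0.0634 heading 53.6 z [0.0919 0.0957 0.1052]
  s -0.04 edges -0.0174 -0.0098 zmid 0.099
  s -0.03 edges -0.0289 0.0014 zmid 0.0973
  s -0.02 edges -0.0256 0.0317 zmid 0.0947
  s -0.01 edges -0.0252 0.029 zmid 0.0939
  s 0.00 edges -0.0214 0.0289 zmid 0.0941
  s 0.01 edges -0.0172 0.0313 zmid 0.0944
  s 0.02 edges -0.0186 0.0317 zmid 0.0962
  s 0.03 edges 0.0041 0.0305 zmid 0.1005
  s 0.04 edges 0.0176 0.0305 zmid 0.0992
```

View pics/h.png

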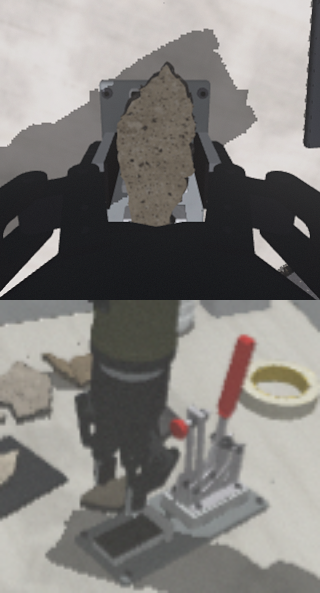

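Run:
```python
from h import *
P=np.load("h.npy");Q=P.reshape(-1,3);Q=Q[~np.isnan(Q[:,0])]
u=J(1000,0,0)[:2]-O;v=np.array([-u[1],u[0]]);L=np.c_[(Q[:,:2]-O)@u,(Q[:,:2]-O)@v]
k=(Q[:,2]>.08)&(Q[:,2]<.115)&(L[:,0]>.115)&(abs(L[:,1])<.03);x=L[k]
print("far end jig x",x[:,0].max());
for s in (.12,.13,.14,.147): t=x[abs(x[:,0]-s)<.002,1];print(s,t.min().round(4),t.max().round(4))
end=x[:,0].max()+.0005
g=J(102.5+(152-end*1000),0,0)[:2]; print("shift mm",152-end*1000)
if abs(152-end*1000)<6:
    setdown(g,-.0075,-.0155,quat(YAW))
    ctrl.ungrasp();T()
    ctrl.movel([*g,.05]);
    ctrl.movep([*J(110,0,0)[:2],.15],quat(YAW));T()
    im,P=cloud("wrist");np.save("i.npy",P);cv2.imwrite("pics/i.png",im)
    c,a,Q=seg(P,.0275,.06,J(100,0,0)[:2],extra=lambda Q:(Q[:,:2]-O)@u>.0515)
    M=Q[:,:2]-O;print("jig x",(M@u).min(),(M@u).max(),"y",(M@v).min(),(M@v).max(),"c",(c-O)@u,(c-O)@v,"head rel",np.degrees(a-YAW)-90)
    B=P.reshape(-1,3);B=B[~np.isnan(B[:,0])];N=B[:,:2]-O
    k=(abs(B[:,2]-.036)<.003)&(abs(N@v)<.024)&(N@u>.03)&(N@u<.0515);print("stop x",np.percentile((N@u)[k],[2,98]),"y",np.percentile((N@v)[k],[1,99]))
```

```text
far end jig x 0.15525886061290395
0.12 -0.0221 0.0185
0.13 -0.0186 0.0149
0.14 -0.0181 0.0097
0.147 -0.0154 0.0023
shift mm -3.758860612903959
down z -0.011500000000000003 dF 3.53035835888381
t 30.35 [ 0.4664 -0.004  -0.0113] w 0.0404 F [-0.9 -0.6  3.6] g 25.6
t 30.86 [ 0.4663 -0.004  -0.0116] w 0.0857 F [0.2 0.1 0.5] g 0.0
t 31.90 [0.4656 0.0069 0.1497] w 0.0855 F [-0.2  0.4  0.5] g 0.0
2359 c [ 0.4667 -0.0024] LxW 0.0974 0.0406 heading 92.5 z [0.0312 0.0344 0.0411]
  s -0.04 edges -0.0113 0.0122 zmid 0.0387
  s -0.03 edges -0.0131 0.0149 zmid 0.0358
  s -0.02 edges -0.0174 0.0159 zmid 0.0342
  s -0.01 edges -0.0203 0.0181 zmid 0.0332
  s 0.00 edges -0.0203 0.0203 zmid 0.0327
  s 0.01 edges -0.0198 0.0203 zmid 0.0331
  s 0.02 edges -0.0184 0.0191 zmid 0.0345
  s 0.03 edges -0.0168 0.0141 zmid 0.0373
  s 0.04 edges -0.0132 0.0065 zmid 0.0404
jig x 0.05152531610831524 0.14898704864706772 y -0.02075270238145383 0.019856931744396154 c 0.10033888741246856 -0.000477634184394162 head rel -1.22106120109558
stop x [0.04338173 0.04971574] y [-0.02343615  0.02304707]
```

Run:
```python
from h import *
p=get_state()["tcp_pos"];ctrl.movel([p[0],p[1],.215])
ctrl.movep(tcp(J(-41,0,268)),quat(YAW))
ctrl.movel(tcp(J(-41,0,194)),max_speed=.12);T()
ctrl.close_gripper(30);T()
if get_state()["width"]>.01:
  for x,z in [(-63,197),(-84,193),(-101,184),(-112,167),(-119,145),(-125,119),(-128,101)]:
    ctrl.movel(tcp(J(x,0,z)),max_speed=.1);T()
  for z in (94,90,87,84):
    ctrl.movel(tcp(J(-129,0,z)),max_speed=.05);T()
    if get_state()["contact_force"][2]>15: break
```

```text
t 33.95 [ 0.4759 -0.1429  0.1389] w 0.0854 F [-0.3  0.1 -0.2] g 0.0
t 34.56 [ 0.4755 -0.1436  0.1385] w 0.0194 F [-0.7  0.1  2.7] g 32.3
t 34.93 [ 0.4769 -0.166   0.1409] w 0.0198 F [ 1.9 -0.7 -6.8] g 30.2
t 35.30 [ 0.4782 -0.1858  0.1368] w 0.0196 F [  4.1   1.2 -10.5] g 30.2
t 35.64 [ 0.4792 -0.2013  0.1276] w 0.0192 F [  2.9   6.2 -11.1] g 30.6
t 35.99 [ 0.4801 -0.2128  0.111 ] w 0.0197 F [ 2.4  4.  -7.1] g 31.1
t 36.38 [ 0.4806 -0.2207  0.089 ] w 0.0194 F [ 1.8  5.2 -4.5] g 31.2
t 36.79 [ 0.4812 -0.2277  0.0637] w 0.0196 F [1.6 1.5 1.8] g 32.0
t 37.12 [ 0.4814 -0.2312  0.0453] w 0.0190 F [ 3.2 -1.3 -2.5] g 31.5
t 37.42 [ 0.4815 -0.2322  0.0385] w 0.0193 F [ 2.5 -4.5  2.5] g 32.0
t 37.67 [ 0.4816 -0.2327  0.0354] w 0.0192 F [ 0.6 -4.8 11.8] g 33.4
t 37.92 [ 0.4817 -0.233   0.0333] w 0.0195 F [-1.1 -5.  19.2] g 34.7
```

Run:
```python
from h import *
ctrl.ungrasp();ctrl.movel(tcp(J(-129,0,170)));T()
ctrl.movep(J(-10,0,270),quat(YAW))
im,P=cloud("wrist")
u=J(1000,0,0)[:2]-O;v=np.array([-u[1],u[0]])
for nm,PP in (("before",np.load("w1.npy")),("now",P)):
    Q=PP.reshape(-1,3);Q=Q[~np.isnan(Q[:,0])];x=(Q[:,:2]-O)@u;y=(Q[:,:2]-O)@v
    k=(abs(y)<.006)&(Q[:,2]>.07)&(Q[:,2]<.2)
    for s in (-.155,-.13,-.1): print(nm,s,np.median(Q[k&(abs(x-s)<.004),2]).round(4))
    print(nm,"arm tip",np.median(Q[k&(abs(x-.095)<.006),2]))
Q=P.reshape(-1,3);Q=Q[~np.isnan(Q[:,0])];x=(Q[:,:2]-O)@u;y=(Q[:,:2]-O)@v
k=(x>.112)&(x<.17)&(abs(y)<.04)&(Q[:,2]>.027)&(Q[:,2]<.06);print("sherd end",x[k].max())
for s in (.12,.13,.14): t=y[k&(abs(x-s)<.002)];print(s,t.min().round(4),t.max().round(4))
s=vision.grab_frame("scene")[0]
cv2.imwrite("pics/j.png",np.vstack([im[20:300,160:480],cv2.resize(s[140:240,290:420],(320,246))]))
```

```text
t 39.27 [ 0.4805 -0.2314  0.1137] w 0.0853 F [0.4 0.  0.7] g 0.0
before -0.155 0.0925
before -0.13 0.0918
before -0.1 0.0911
before arm tip 0.07390429139846189
now -0.155 0.0937
now -0.13 0.0929
now -0.1 0.0919
now arm tip 0.07358085713038223
sherd end 0.1486480711817955
0.12 -0.0191 0.0177
0.13 -0.0176 0.0137
0.14 -0.0148 0.0039
```

View pics/j.png

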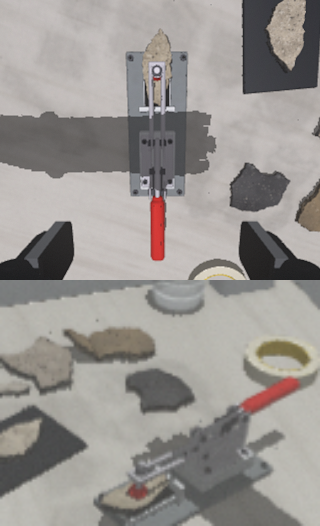

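```bash
python3 -c "
from h import *
T();print(ticket.close_job())"
```

```text
t 40.17 [ 0.4725 -0.1144  0.268 ] w 0.0853 F [-0.   0.4 -0.2] g 0.0
the job is handed in; nothing more can be done
None
```

I handed the job in at 40.2 s: the finished sherd is on the empty foam rest, and the waiting sherd is on the bed centred to about 0.5 mm, up to the back stop and clamped. The handle is down within about 1 mm of its original locked height. The reported tool point sat about 37 mm below the real fingertips, so the first two tries at the handle closed on air above it; I corrected for that afterwards.

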